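# Change the batch on the tray sampler and start the run

### The job

Move the three finished slim bottles from the sampler's tray into the empty basket, and stand every waiting sample jar from the rubber mat upright in the tray. Then turn the gas knob clockwise until it clicks over to its other position, and only after that press the start button fully down, hold it there for a moment and let it come back up. Leave the beaker and the bench timer where they are.

Things in the scene. Friction and masses are not known exactly. Their poses are not given: they have to be found in the camera images.
- tray (a point): centre of the floor of the sampler's tray, whose aluminium floor lies 20 mm above the bench; z up, x points away from the console, y to its left. The clear floor is 204 mm along x and 228 mm along y; a lip 15 mm high and 6 mm thick bounds it on three sides and the raised console (30 mm above the tray floor, 50 mm above the bench, 90 mm deep, 240 mm wide) on the -x side. The white sampler is fixed to the bench
- knob_grip (a point): gas knob: black disc of 52 mm diameter with an upstanding bar grip 49 mm long, 14 mm thick and 32 mm tall, on a round steel base on the console. This point is on the knob's vertical axis, 7 mm below the top of the bar; x runs along the bar, y across it, z up; it turns with the knob. The knob is on either the left or the right of the console, the button on the other side, 130 mm between their centres
- knob (a joint): gas knob angle in rad: 0 = off (start), grows clockwise seen from above to 1.3 = on (end stop). A spring detent pushes it back to 0 below about 0.65 and snaps it on to 1.3 beyond; up to about 0.14 N m is needed to turn it over the hump
- button_top (a point): centre of the top of the start button: grey round push button of 36 mm diameter in a round steel housing, pressed straight down; the top stands 10 mm above its housing and 22 mm above the console
- button (a joint): travel of the start button in m: 0 = up, 0.008 = fully down; sprung, fully down takes 4.5 N, returns by itself
- basket_in (a point): centre of the inner floor (5 mm above the bench) of the open grey plastic basket, fixed to the bench, inside 150 mm along x and 190 mm along y, walls 5 mm thick, rim 55 mm above the bench; z up. It stands on one side of the sampler, the mat on the other
- mat: thin black rubber mat, 200 x 220 mm, 4 mm thick, fixed, on which the waiting jars stand; origin at the centre of its underside
- jar0: low, broad screw-top sample jar waiting to be run: amber glass with paper label and white cap, 60 mm diameter, 40 mm tall, 100 to 210 g; starts upright on the rubber mat; there are two to four such jars, absent ones read None. Origin: centre of its underside, z up along its axis
- jar1: low, broad screw-top sample jar waiting to be run: amber glass with paper label and white cap, 60 mm diameter, 40 mm tall, 100 to 210 g; starts upright on the rubber mat; there are two to four such jars, absent ones read None. Origin: centre of its underside, z up along its axis
- jar2: low, broad screw-top sample jar waiting to be run: amber glass with paper label and white cap, 60 mm diameter, 40 mm tall, 100 to 210 g; starts upright on the rubber mat; there are two to four such jars, absent ones read None. Origin: centre of its underside, z up along its axis
- jar3: low, broad screw-top sample jar waiting to be run: amber glass with paper label and white cap, 60 mm diameter, 40 mm tall, 100 to 210 g; starts upright on the rubber mat; there are two to four such jars, absent ones read None. Origin: centre of its underside, z up along its axis
- vial0: slim amber-glass bottle from the finished run: narrow neck with black cap, no label, 42 mm body diameter, 88 mm tall including a narrower neck (the body is straight up to 54 mm), 120 g; starts upright in the sampler's tray. Origin: centre of its underside, z up along its axis
- vial1: slim amber-glass bottle from the finished run: narrow neck with black cap, no label, 42 mm body diameter, 88 mm tall including a narrower neck (the body is straight up to 54 mm), 120 g; starts upright in the sampler's tray. Origin: centre of its underside, z up along its axis
- vial2: slim amber-glass bottle from the finished run: narrow neck with black cap, no label, 42 mm body diameter, 88 mm tall including a narrower neck (the body is straight up to 54 mm), 120 g; starts upright in the sampler's tray. Origin: centre of its underside, z up along its axis
- beaker: bystander: open glass beaker, 70 mm rim diameter, 80 mm tall; origin at the centre of its underside
- timer: bystander: flat white bench timer, 60 x 76 x 28 mm; origin at the centre of its underside
Things that resemble listed ones, but are neither listed nor needed, are in the scene too. What is shaped like the jar2 but green or purple is not meant.

How it is judged:
By the outcome, as a careful person would: the job done as asked, in the order asked, and still so for the second after the job is handed in, with the robot touching nothing.
Of jar0, jar1, jar2, jar3 only 2 to 4 are there at a start; the rules pass over those that are not, and their reading is None.
At some moment in a run one of jar0, jar1, jar2, jar3 may be knocked a few centimetres aside while the robot is not near it.
It also fails if it takes over 210 s, if anything falls off the work surface, if the arm or the gripper's body presses on something with over 40 N, if the wrist force passes 120 N, or if a joint passes its speed limit or range.

### The arm

A 6-joint arm with a two-finger parallel gripper is mounted at the origin on the work surface. World frame = base frame: x ahead of the robot, y to its left, z up, the work surface at z = 0. Lengths are in mm, angles in rad, forces in N, time in s.
With the tool pointing down it reaches from about 325 to 775 mm from the base axis. Payload 5.5 kg.
Tool frame: the origin (TCP) lies midway between the tips of the shut fingers; the grasp point (between the pads) lies 19 mm behind it (manip.tcp_to_grasp is the distance from the TCP to the grasp point, in mm); z points along the fingers, y is the direction in which the jaws open and shut (so a half turn about z gives the same grasp; the last joint's range is limited). The gripper opens to 88 mm and grips with 3 to 60 N. Pads are 20 mm wide; open, the fingers measure 115 mm over their backs; the gripper's body (75 mm by 178 mm) begins 61 mm behind the grasp point.
Start: joints at [1.071, 0.091, 1.231, -0, 1.82, -0.057], TCP at [257.089, 542.145, 222.631] pointing down, gripper open.
Joint ranges: [-2.87, 2.87], [-0.86, 2.18], [0.17, 2.46], [-1.51, 4.65], [0.06, 2.69], [-2.65, 2.65]. Speed limits (rad/s): [2.57, 2.57, 3.01, 3.14, 3.14, 3.14].

### API

Orientations are given as a unit quaternion [x, y, z, w].
In Python, from cell import manip gives the robot as it stands. The module is installed in compiled form; this text tells all that it offers. Calls block until the motion is done:
- manip.move_pose(position, orientation): joint-space move of the TCP to a pose.
- manip.move_linear(position, attitude=None, rate=150, contact_N=None): straight line of the TCP; attitude=None keeps the orientation; rate is the mean speed in mm/s. With contact_N (N) it stops when the force on the tool has changed by that much, and returns True; else False.
- manip.set_joints(angles): joint-space move.
- manip.open() and manip.grab(): open the fingers fully, or close them until they stop; the grip force is fixed at half the most.
- manip.hold(seconds).
- manip.solve_ik(position, orientation): joint angles nearest the present ones, or None.
- manip.read_camera(name): name is "scene" or "side" or "wrist"; returns a dict with "img" (480x640x3 uint8, red, green, blue), "K" (3x3 intrinsics, pixels), "R" (3x3) and "t" (3): a world point X has camera coordinates R X + t. Camera axes: x right, y down, z forward; pixel columns grow to the right and rows downward; lengths in mm; the calibration is good to about 2 mm. A picture is of the moment at which its call begins. There is no depth.
A pose or a line that the arm cannot do raises manip.IKError and nothing moves.
- manip.hand_in(): hands the job in, once; it reports no verdict.
Readings, each from a call of its own:
- manip.current_t(): time.
- manip.current_qpos(): joint angles.
- manip.current_joint_velocities(): joint speeds.
- manip.current_effort(): joint torques, N m.
- manip.current_eef_pos(): TCP position.
- manip.current_eef_rot(): TCP orientation.
- manip.current_wrist_force(): force on the tool from outside, world axes, zero at the start.
- manip.current_ft_torque(): the same for the moment, N m.
- manip.current_grip_width(): finger opening in mm.
Only numpy, scipy, OpenCV 4.12 (cv2) and the standard library are available. Lean on these libraries where they do the work, as an engineer would, in place of code of your own. Each camera call takes 0.05 s, during which the arm holds its last target. There are 200 camera calls.

## Working session

There is one attempt and no reset: what is moved stays moved. The work goes in short steps, each a Python script; the robot and the scene stay as the last script left them, time stands still between calls to the robot, and variables do not carry over. Pictures are saved under pics/ and viewed, about 12 in all and at most 16, crops included, and the job is handed in when it is done.

```bash
mkdir -p pics; cat > h.py <<'E'
import numpy as np, cv2
from cell import manip
def snap(cam,name=None):
    c=manip.read_camera(cam)
    c={k:np.array(v) for k,v in c.items()}
    if name:
        cv2.imwrite(f'pics/{name}.png',c['img'][:,:,::-1]); np.savez(f'pics/{name}.npz',**c)
    return c
def ray(c,u,v,z):
    d=c['R'].T@np.linalg.solve(c['K'],[u,v,1.]); o=-c['R'].T@c['t']
    return o+d*(z-o[2])/d[2]
def proj(c,X):
    p=c['K']@(c['R']@np.array(X,float)+c['t']); return p[:2]/p[2]
def load(n): return dict(np.load(f'pics/{n}.npz'))
E
python3 - <<'E'
from h import *
for n in('scene','side'):
    c=snap(n,n+'0'); print(n,-c['R'].T@c['t'],c['K'][0,0])
print(manip.current_t(),manip.current_eef_rot())
E
```

```text
scene [926.6217655  534.23053969 960.76025075] 460.6972152168023
side [  40.11320015 -682.66755864  880.22032039] 439.18790381907905
0.1 [ 2.19601966e-01  9.75589173e-01 -8.31021390e-04 -2.27082217e-04]
```

View pics/scene0.png

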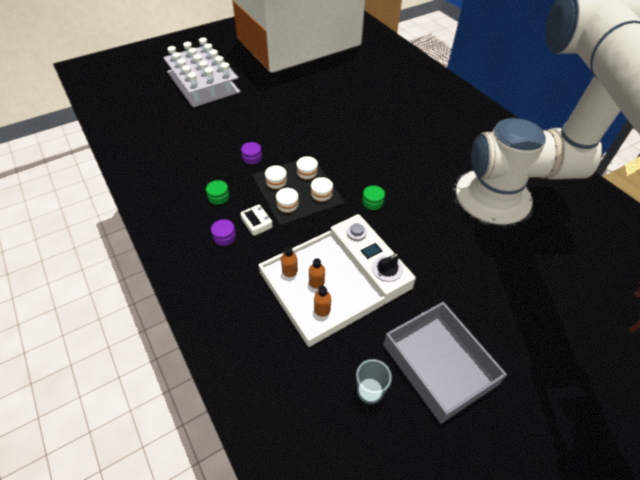

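View pics/side0.png

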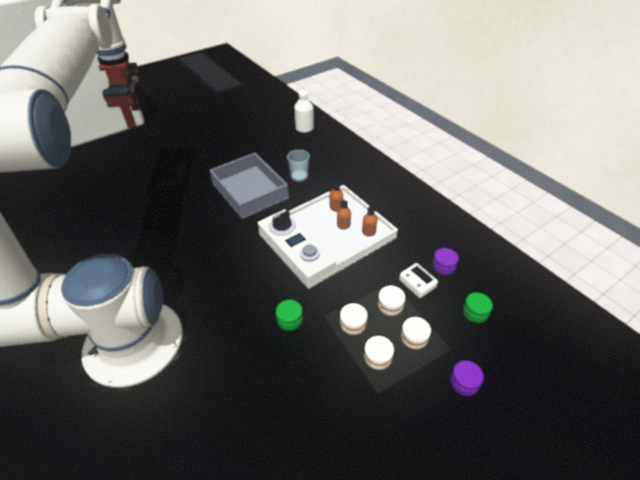

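Scene view: jars (white cap) on the mat at (276,177), (307,167), (287,200), (321,188). Vials are at (289,263), (317,273), (322,301). Knob (388,264), button (356,231), basket (444,362), beaker (373,382), timer (256,219). Look-alikes to ignore: green (217,190), (373,197) and purple (251,152), (223,232) jars. The white bottle at (304,113) in the side view is also not wanted.

```bash
python3 - <<'E'
from h import *
c=load('scene0');s=load('side0')
def tri(a,b):
    A=[];B=[]
    for cam,(u,v) in((c,a),(s,b)):
        d=cam['R'].T@np.linalg.solve(cam['K'],[u,v,1.]);d/=np.linalg.norm(d);o=-cam['R'].T@cam['t']
        P=np.eye(3)-np.outer(d,d);A.append(P);B.append(P@o)
    return np.linalg.solve(sum(A),sum(B))
pr=lambda n,x:print(n,np.round(x,1))
for n,a,b in[('button',(356,229),(309,250)),('vialA',(289,252),(370,211)),('vialB',(317,263),(344,204)),('vialC',(322,290),(336,188)),('knob',(388,268),(283,226)),
 ('mat?',(298,190),(386,335))]: pr(n,tri(a,b))
for n,p,z in[('jar',(276,173),44),('jar',(307,163),44),('jar',(287,196),44),('jar',(321,184),44),('btn',(356,229),72),('basket rim',(443,305),55),('rim',(386,337),55),('rim',(441,418),0),('rim',(505,375),55),
 ('tray far L',(260,268),35),('far R',(309,342),0),('cons L',(358,217),50),('cons R',(414,273),50),('beaker',(371,395),0),('timer',(256,219),28)]: pr(n,ray(c,*p,z))
for n,p in[('jar',(353,314)),('jar',(392,295)),('jar',(379,347)),('jar',(416,328))]: pr('side '+n,ray(s,*p,44))
E
```

```text
button [447.6 -54.8  67.4]
vialA [640.4 -57.6  98.3]
vialB [601.    4.   99.5]
vialC [627.4  72.   97.1]
knob [445.6  74.1  51.7]
mat? [ 473.5 -319.5   -7.2]
jar [ 515.  -363.7   44. ]
jar [ 416.3 -355.1   44. ]
jar [ 532.1 -266.5   44. ]
jar [ 426.7 -258.8   44. ]
btn [450.2 -51.8  72. ]
basket rim [398.3 224.2  55. ]
rim [556.6 221.7  55. ]
rim [545.9 406.    0. ]
rim [398.8 415.1  55. ]
tray far L [703.  -93.2  35. ]
far R [691.3 123.    0. ]
cons L [410.6 -98.   50. ]
cons R [396.4 119.1  50. ]
beaker [640.9 294.    0. ]
timer [ 638.2 -247.7   28. ]
side jar [ 427.9 -257.5   44. ]
side jar [ 535.4 -270.1   44. ]
side jar [ 420.3 -355.7   44. ]
side jar [ 517.3 -368.5   44. ]
```

```bash
python3 - <<'E'
from h import *
q=[0,1,0,0]
# jaws along y: tool down, x fwd/back
for z in (330,):
  for rq in ([0,1,0,0],[1,0,0,0]):
    print(rq,manip.solve_ik([520,0,z],rq))
manip.move_pose([520,0,330],[1,0,0,0] if manip.solve_ik([520,0,330],[1,0,0,0]) is not None and abs(manip.solve_ik([520,0,330],[1,0,0,0])[5])<1.6 else q)
c=snap('wrist','w0');print(-c['R'].T@c['t'],c['R'][2],manip.current_qpos(),manip.current_t())
E
```

```text
[0, 1, 0, 0] [-6.54312934e-02 -7.41248792e-02  1.20428007e+00 -4.44089210e-16
  2.01143747e+00 -1.63622762e+00]
[1, 0, 0, 0] [-6.54312934e-02 -7.41248792e-02  1.20428007e+00 -4.44089210e-16
  2.01143747e+00  1.50536503e+00]
[5.92304547e+02 3.83124982e-01 4.91638501e+02] [-2.69152702e-01 -2.43028324e-04 -9.63097484e-01] [-6.41693977e-02 -7.39093328e-02  1.20448110e+00  1.47999847e-04
  2.01135833e+00  1.50509098e+00] 2.3417
```

View pics/w0.png

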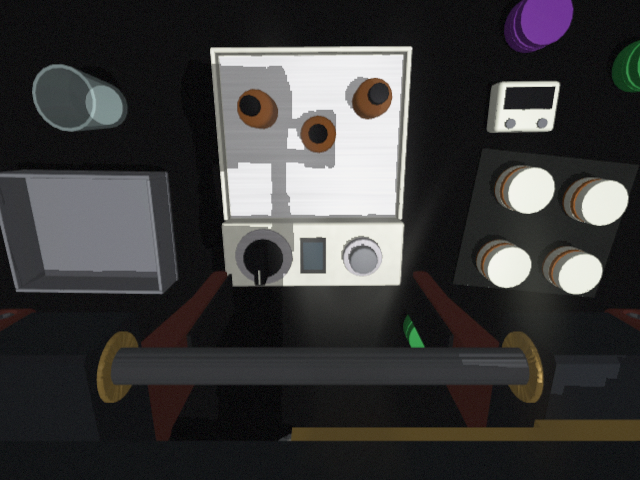

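Wrist view: vial caps at (250,105), (318,133), (378,94). Knob (264,258), button (361,257). Basket on the left, four white-capped jars on the mat to the right at (527,190), (597,202), (504,264), (575,271), with green and purple look-alikes outside the mat. One crop of the knob for the bar's direction.

```bash
python3 - <<'E'
from h import *
c=load('w0')
pr=lambda n,x:print(n,np.round(x,1))
for n,p,z in[('vC',(250,105),108),('vB',(318,133),108),('vA',(378,94),108),('btn',(361,257),72),('knobdisc',(264,254),62),
('far L out',(211,49),35),('far R out',(411,47),35),('cons TL',(223,223),50),('cons TR',(403,222),50),('cons BL',(233,287),50),('cons BR',(401,285),50),
('bk',(0,172),55),('bk',(167,172),55),('bk',(176,293),55),('bk',(18,290),55),('bkfloor',(38,177),5),('bkf',(149,176),5),('bkf',(155,270),5),('bkf',(47,272),5)]: pr(n,ray(c,*p,z))
im=c['img'].astype(int);m=((im.min(2)>185)&(np.arange(640)[None]>440)&(np.arange(480)[:,None]>155)).astype(np.uint8)
m=cv2.morphologyEx(m,cv2.MORPH_OPEN,np.ones((5,5)))
n,l,st,ce=cv2.connectedComponentsWithStats(m)
for i in range(1,n):
  if st[i,4]>500: pr('jar',np.r_[ce[i],st[i,2:4],ray(c,*ce[i],44)])
cr=c['img'][215:295,215:415,::-1]; cr=np.clip(cr.astype(float)*2.2,0,255).astype(np.uint8)
cv2.imwrite('pics/k0.png',cv2.resize(cr,None,fx=4,fy=4,interpolation=2))
E
```

```text
vC [627.8  72.5 108. ]
vB [600.2   2.2 108. ]
vA [638.6 -59.3 108. ]
btn [450.2 -52.2  72. ]
knobdisc [450.7  72.5  62. ]
far L out [696.6 129.   35. ]
far R out [ 699.  -107.2   35. ]
cons TL [489.1 126.1  50. ]
cons TR [ 490.8 -108.    50. ]
cons BL [399.2 119.   50. ]
cons BR [ 402.5 -111.    50. ]
bk [554.6 395.5  55. ]
bk [554.9 189.1  55. ]
bk [392.4 195.8  55. ]
bk [396.5 409.9  55. ]
bkfloor [543.5 389.9   5. ]
bkf [545.1 236.2   5. ]
bkf [406.7 245.4   5. ]
bkf [403.3 406.8   5. ]
jar [ 530.9  190.2   45.    45.   531.5 -271.    44. ]
jar [ 604.5  202.6   46.    44.   515.5 -369.1   44. ]
jar [ 508.9  267.1   43.    39.   426.5 -258.2   44. ]
jar [ 580.   273.8   43.    39.   416.8 -357.3   44. ]
```

View pics/k0.png

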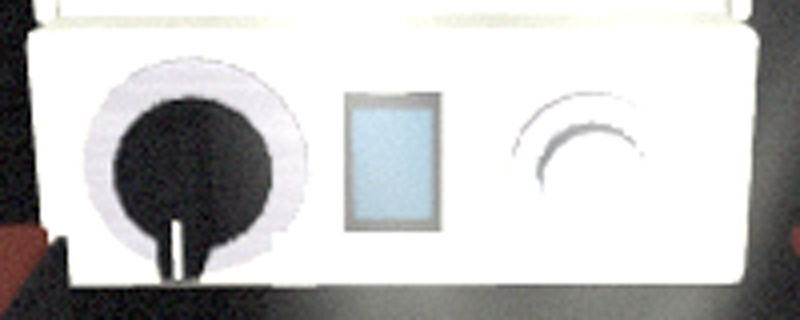

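```bash
python3 - <<'E'
from h import *
manip.move_pose([420,305,330],[1,0,0,0])
c=snap('wrist','w1');print(-c['R'].T@c['t'],manip.current_qpos()[5])
E
```

```text
[492.65885161 304.03507948 491.86306105] 2.1328150926247393
```

View pics/w1.png

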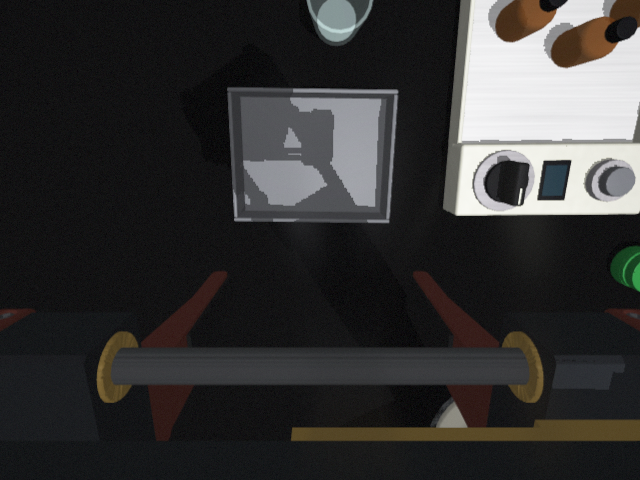

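Basket rim corners at (228,89), (398,90), (389,222), (235,221), so it is axis-aligned. Knob bar is nearly along world x.

```bash
cat >> h.py <<'E'
from scipy.spatial.transform import Rotation as Ro
def down(a):  # a = jaw direction angle relative to world y (rad, ccw)
    return (Ro.from_euler('z',a)*Ro.from_quat([1,0,0,0])).as_quat()
def pick(x,y,z,a,up=200):
    q=down(a); manip.move_pose([x,y,up],q); manip.move_linear([x,y,z],rate=180); manip.grab()
    w=manip.current_grip_width(); manip.move_linear([x,y,up],rate=180)
    print('picked w',round(w,1),round(manip.current_grip_width(),1),'t',manip.current_t()); return w
def place(x,y,z,a,up=200,**k):
    q=down(a); manip.move_pose([x,y,up],q); manip.move_linear([x,y,z+15],rate=180)
    print('contact',manip.move_linear([x,y,z],rate=40,contact_N=6), np.round(manip.current_eef_pos(),1))
    manip.open(); manip.move_linear([x,y,up],rate=200)
E
python3 - <<'E'
from h import *
c=load('w1')
P=[ray(c,*p,55) for p in[(228,89),(398,90),(389,222),(235,221)]];print(np.round(P,1))
b=np.mean(P,0);print(b)
a=-np.pi/2
print(manip.solve_ik([628,72.5,43],down(a))[5],manip.solve_ik([475,380,43],down(a))[5])
if abs(b[0]-474)<10 and abs(b[1]-317)<10:
    pick(627.8,72.5,43,a)
    place(b[0],b[1]+58,29,a)
    c=snap('wrist','w2')
    print(manip.current_t())
E
```

```text
[[551.  410.4  55. ]
 [549.7 212.6  55. ]
 [392.2 214.8  55. ]
 [393.8 412.7  55. ]]
[471.68345261 312.61668172  55.        ]Traceback (most recent call last):
  File "<stdin>", line 6, in <module>
TypeError: 'NoneType' object is not subscriptable
```

```bash
python3 - <<'E'
from h import *
a=np.pi/2; b=np.array([472.5,313.5])
print(manip.solve_ik([628,72.5,43],down(a)),manip.solve_ik([475,380,43],down(a)))
pick(627.8,72.5,43,a)
place(b[0],b[1]+58,29,a)
print(manip.current_t())
c=snap('side','s1')
E
```

```text
[ 6.11281711e-02  2.14383713e-01  1.41407641e+00 -4.44089210e-16
  1.51313253e+00  6.11281711e-02] [ 6.18818031e-01  1.51862034e-01  1.48428905e+00 -4.44089210e-16
  1.50544157e+00  6.18818031e-01]
picked w 41.6 41.3 t 8.2417
contact False [472.3 371.4  28.7]
12.925
```

View pics/s1.png

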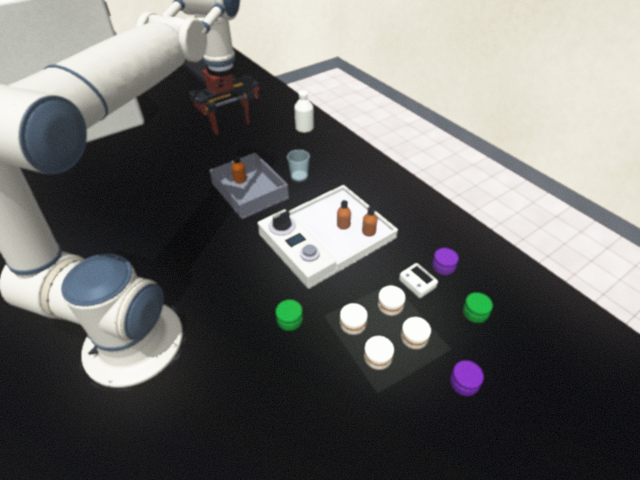

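Side view: the first bottle stands in the basket at (238,171), and the other things are unmoved.

```bash
python3 - <<'E'
from h import *
a=np.pi/2; b=np.array([472.5,313.5])
for (x,y),dy in(((600.2,2.5),0),((638.8,-58.8),-58)):
    if pick(x,y,43,a)<35: print('MISS');break
    place(b[0],b[1]+dy,29,a)
manip.move_pose([405,-250,300],down(0))
c=snap('wrist','w2');print(manip.current_t())
im=c['img'].astype(int);m=((im.min(2)>150)).astype(np.uint8)
m=cv2.morphologyEx(m,cv2.MORPH_OPEN,np.ones((5,5)))
n,l,st,ce=cv2.connectedComponentsWithStats(m)
for i in range(1,n):
  if st[i,4]>500: print(st[i],np.round(np.r_[ce[i],ray(c,*ce[i],44)],1))
E
```

```text
picked w 41.5 41.6 t 17.2583
contact False [472.3 313.4  28.7]
picked w 42.0 41.3 t 26.275
contact False [472.3 255.4  28.7]
32.95
[    0     0   193   128 23062] [ 92.5  61.2 560.9  -1.7  44. ]
[ 295    0   68   23 1303] [ 328.6   10.7  609.6 -258.7   44. ]
[ 314   63   52   56 2344] [ 339.5   90.5  531.6 -271.5   44. ]
[ 401   79   52   55 2292] [ 426.2  106.   515.5 -369.3   44. ]
[   0  129  159   79 6469] [ 78.3 164.4 450.5  34.2  44. ]
[ 157  130   47   77 2151] [180.8 176.9 436.2 -84.8  44. ]
[ 303  162   49   49 1890] [ 327.4  185.6  426.2 -258.7   44. ]
[ 386  169   48   49 1892] [ 409.5  193.2  417.1 -357.5   44. ]
[ 179  399   50   42 1141] [202.6 420.7  84.2 -79.3  44. ]
```

View pics/w2.png

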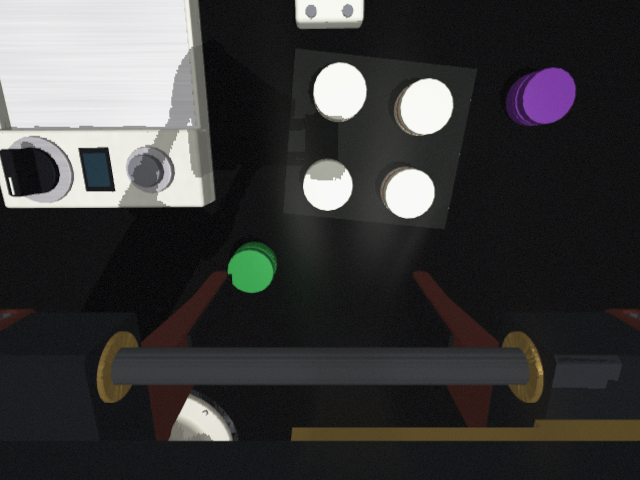

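Jars unmoved at (340,91), (426,106), (327,186), (410,193). I will re-measure before each pick.

```bash
cat >> h.py <<'E'
def jars():
    manip.move_pose([405,-250,300],down(0)); c=snap('wrist')
    m=(c['img'].min(2)>150).astype(np.uint8); m=cv2.morphologyEx(m,cv2.MORPH_OPEN,np.ones((5,5)))
    n,l,st,ce=cv2.connectedComponentsWithStats(m); out=[]
    for s in st[1:]:
        if s[4]>1300 and 40<s[2]<70 and 40<s[3]<70:
            p=ray(c,s[0]+s[2]/2,s[1]+s[3]/2,44)
            if p[1]<-150 and p[0]<590: out.append(p[:2])
    return sorted(out,key=lambda p:-p[0])
E
python3 - <<'E'
from h import *
t=[(641,61.5),(641,-40.5),(541,61.5),(541,-40.5)]
for x,y in t:
    J=jars(); print(np.round(J,1))
    if not J: break
    p=J[0]
    if pick(p[0],p[1],9,0)<54: print('MISS');break
    place(x,y,25.5,0)
print(np.round(jars(),1)); manip.move_pose([520,-80,330],down(0))
snap('wrist','w3'); print(manip.current_t())
E
```

```text
[[ 531.5 -271.9]
 [ 514.9 -369.6]
 [ 425.5 -259.3]
 [ 416.6 -357.9]]
picked w 59.6 59.6 t 36.9083
contact True [640.9  61.5  25. ]
[[ 515.  -370.3]
 [ 442.9 -386.4]
 [ 425.1 -259. ]]
picked w 59.6 59.7 t 46.6417
contact True [640.9 -40.5  25. ]
[[ 442.9 -386.9]
 [ 425.1 -259. ]]
picked w 59.5 59.9 t 56.0833
contact True [540.9  61.5  25. ]
[[ 425.6 -258.8]]
picked w 59.3 59.6 t 65.7333
contact True [540.9 -40.5  25. ]
[]
71.825
```

View pics/w3.png

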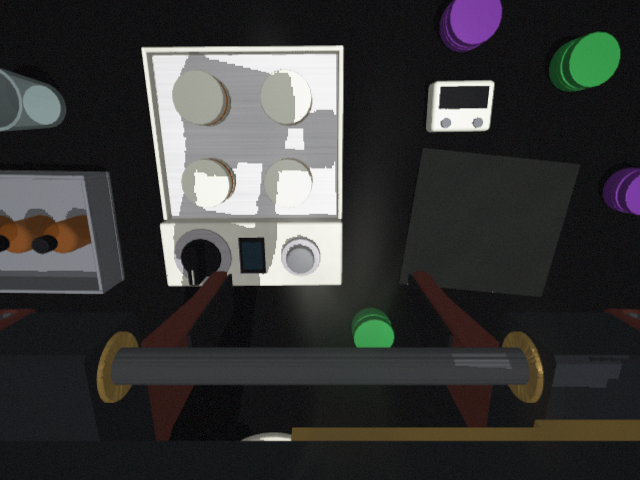

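All four jars (one was knocked and re-measured) are in the tray at (202,97), (287,97), (208,182), (289,182); mat empty. Now a close look at the knob and button.

```bash
python3 - <<'E'
from h import *
manip.move_pose([400,15,230],down(0))
c=snap('wrist','w4'); print(manip.current_t())
im=c['img'].astype(float)
cv2.imwrite('pics/w4b.png',np.clip(im[:,:,::-1]*1.5,0,255).astype(np.uint8))
E
```

```text
72.6333
```

View pics/w4b.png

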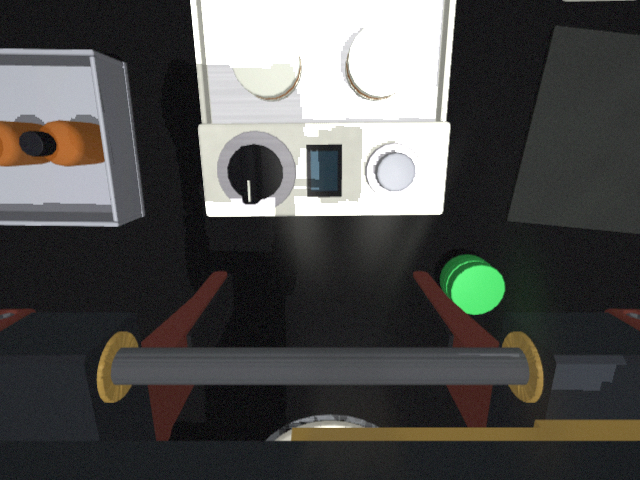

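Ring centre at (257,171), button at (396,172); the bar is too dark here, so one stretched crop.

```bash
python3 - <<'E'
from h import *
def cr(n,x0,y0,w,h,f):
    c=load(n)['img'][y0:y0+h,x0:x0+w,::-1].astype(float)
    return cv2.resize(np.clip(255*(c/110)**.45,0,255).astype(np.uint8),(400,400),interpolation=2)
cv2.imwrite('pics/k1.png',np.hstack([cr('w4',210,125,90,90,4),cr('w1',460,135,90,90,4)]))
c=load('w4')
for n,p,z in[('ring',(257,171),56),('btn',(396,172),72)]:print(n,np.round(ray(c,*p,z),1))
c=load('w1');print(np.round(ray(c,503,181,56),1),np.round(ray(c,618,180,72),1))
E
```

```text
ring [445.5  73.3  56. ]
btn [445.6 -55.7  72. ]
[444.5  76.1  56. ] [447.3 -53.   72. ]
```

View pics/k1.png

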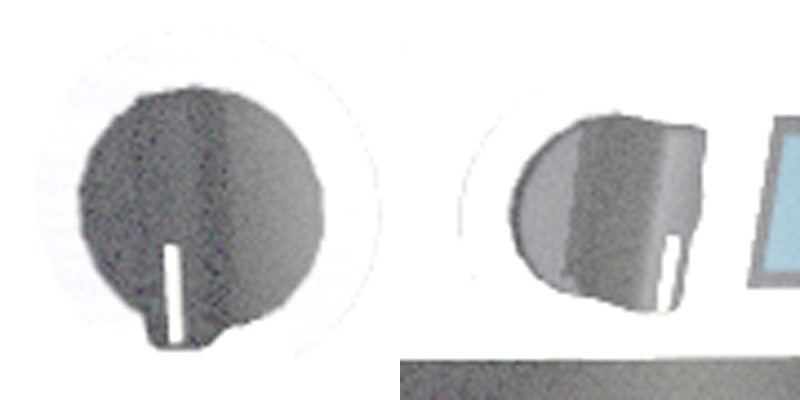

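```bash
python3 - <<'E'
from h import *
c=load('w4');s=load('w1')
def tri(a,b):
    A=[];B=[]
    for cam,(u,v) in((c,a),(s,b)):
        d=cam['R'].T@np.linalg.solve(cam['K'],[u,v,1.]);d/=np.linalg.norm(d);o=-cam['R'].T@cam['t']
        P=np.eye(3)-np.outer(d,d);A.append(P);B.append(P@o)
    return np.linalg.solve(sum(A),sum(B))
print('ptr outer',tri((250,202),(519.7,204.8)),'ptr inner',tri((248.5,180),(521.3,188)))
for z in(95,100,105):
    f,n=ray(s,524.2,163.6,z),ray(s,520.8,205.3,z);print(z,np.round(f,1),np.round(n,1),np.linalg.norm(f-n),np.round((f+n)/2,1),np.degrees(np.arctan2((f-n)[1],(f-n)[0])))
E
```

```text
ptr outer [421.98280068  73.67692172  95.39603987] ptr inner [440.89961302  74.13450156  94.25588899]
95 [468.1  75.5  95. ] [421.   72.1  95. ] 47.22704400193629 [444.6  73.8  95. ] 4.205427034608201
100 [468.4  78.4 100. ] [421.9  75.  100. ] 46.63203972165433 [445.2  76.7 100. ] 4.205427034608177
105 [468.7  81.3 105. ] [422.8  77.9 105. ] 46.03703544137231 [445.8  79.6 105. ] 4.205427034608194
```

```bash
python3 - <<'E'
from h import *
a=np.pi+0.05; x,y=445.3,74.5
manip.move_pose([x,y,170],down(a)); print(np.round(manip.current_qpos(),2))
print('contact',manip.move_linear([x,y,70],rate=80,contact_N=8),np.round(manip.current_eef_pos(),1))
manip.grab(); print('w',manip.current_grip_width(),np.round(manip.current_wrist_force(),1))
if 10<manip.current_grip_width()<25:
    q=np.array(manip.current_qpos())
    for d in np.arange(1,11)*.13:
        q2=q.copy(); q2[5]+=d; manip.set_joints(q2)
        print(round(d,2),np.round(manip.current_wrist_force(),1),np.round(manip.current_ft_torque(),2),round(manip.current_grip_width(),1))
    manip.hold(.3); manip.open(); manip.move_linear([x,y,170],rate=120)
manip.move_pose([400,15,230],down(0)); c=snap('wrist','w5'); print(manip.current_t())
cv2.imwrite('pics/w5b.png',np.clip(255*(c['img'][:230,:,::-1]/200)**.5,0,255).astype(np.uint8))
E
```

```text
[ 0.09 -0.32  1.7  -0.    1.76 -1.53]
contact False [445.7  74.5  70.7]
w 14.430458709581092 [-0.8  2.9 -0.2]
0.13 [-0.   0.9  0.4] [0.31 0.06 0.11] 13.8
0.26 [ 0.1  1.9 -0.7] [0.39 0.09 0.08] 13.7
0.39 [ 0.5  2.9 -0.5] [0.6  0.1  0.15] 13.7
0.52 [ 0.5  4.8 -0.4] [0.7  0.09 0.1 ] 13.7
0.65 [ 0.4  5.5 -0.3] [0.84 0.04 0.12] 13.9
0.78 [ 1.2  5.2 -0.2] [0.81 0.03 0.02] 13.6
0.91 [ 2.   6.4 -0.9] [ 0.84 -0.09 -0.11] 13.6
1.04 [ 1.9  6.5 -0.3] [ 0.82 -0.11 -0.16] 13.7
1.17 [ 2.9  7.4 -1.1] [ 0.82 -0.22 -0.13] 13.9
1.3 [ 1.8  7.  -1.1] [ 0.86 -0.28 -0.07] 13.6
84.3167
```

View pics/w5b.png

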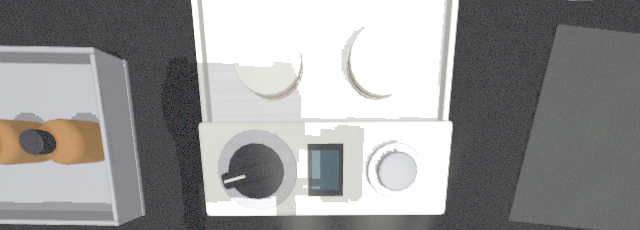

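Knob pointer now points left at (232,180), having turned clockwise through about 75°. Next, the button at (398,171).

```bash
python3 - <<'E'
from h import *
x,y=446.5,-54
manip.move_pose([x,y,120],down(0)); manip.grab(); f0=np.array(manip.current_wrist_force())
print('c',manip.move_linear([x,y,66],rate=25,contact_N=1.5)); z=manip.current_eef_pos()[2]; print('touch z',z)
for k in range(1,22):
    zz=72.5-k; 
    if zz>z: continue
    manip.move_linear([x,y,zz],rate=15); f=np.array(manip.current_wrist_force())-f0
    print(zz,round(manip.current_eef_pos()[2],1),np.round(f,1))
    if f[2]>14: break
manip.hold(1.0); print('held',np.round(np.array(manip.current_wrist_force())-f0,1))
manip.move_linear([x,y,150],rate=60); manip.open()
manip.move_pose([520,-20,330],down(0)); c=snap('wrist','w6'); snap('side','s6'); snap('scene','c6'); print(manip.current_t())
g=lambda n:load(n)['img'][:,:,::-1]
cv2.imwrite('pics/f.png',np.hstack([cv2.resize(np.clip(255*(g('w6')/220)**.7,0,255).astype(np.uint8),(400,300)),g('side0')[0:0].reshape(0,400,3) if 0 else cv2.resize(g('s6')[130:400,190:550],(400,300))]))
E
```

```text
c True
touch z 72.08079804675282
71.5 71.6 [-0.3  0.4  2.1]
70.5 70.6 [-0.5  0.4  2.5]
69.5 69.5 [0.3 0.4 3.2]
68.5 68.5 [-0.5 -0.8  2.9]
67.5 67.5 [-0.6  0.4  3.4]
66.5 66.6 [-0.6 -0.4  3.4]
65.5 66.2 [-2.5 -0.2  8. ]
64.5 66.2 [-5.   0.2 12.9]
63.5 66.0 [-7.9  1.5 17.5]
held [-6.2  0.6 16.5]
95.1167
```

View pics/f.png

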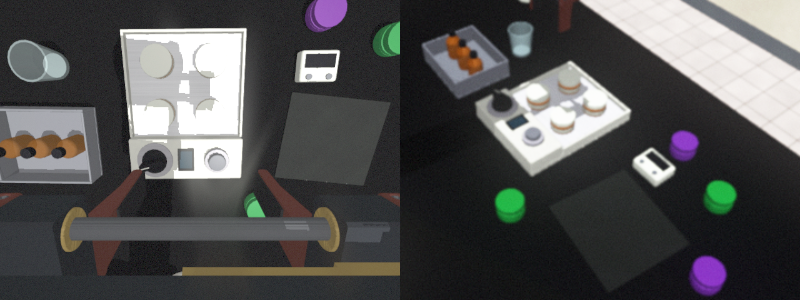

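Final views: three bottles stand in the basket, four jars stand upright in the tray and the knob pointer is still on the left. The beaker and timer are unmoved.

```bash
python3 -c "
from h import *
manip.hold(.3); print(manip.current_t()); manip.hand_in()"
```

```text
95.4167
the job is handed in; nothing more can be done
```

I finished the whole task and handed it in at about 95 s of the 210 s allowed; the hand-in gives no verdict.

- **Bottles:** all three finished bottles stand upright in the basket.
- **Jars:** all four waiting jars stand upright in the tray. One was knocked about 40 mm aside during the run, so I re-measured it before picking it up. The last look found no jar left on the mat.
- **Knob:** I turned it clockwise by 1.3 rad. The resisting torque reversed between 0.78 and 0.91 rad, and the pointer stayed in the new position after release.
- **Button:** I pressed it after the knob, against a firm stop at about 17 N (4.5 N is enough), held it for 1 s and let it up.
- **Bystanders:** the beaker and timer look unmoved in the final side and wrist views.

**Where readings disagreed:**
- I measured about 6 mm of button travel from first detected contact, not the stated 8 mm. I put this down to the delay in detecting contact, because the force rose steeply at the stop.
- Separate views placed the knob and button 2 to 5 mm apart, which was within what the grip needed.

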